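# Change the book in the gluing press and re-house the others

### The job

The new spine of the thick book has set: lift the pawl of the book press so that its bar springs back, then take the thick book out and clamp the thin book in its place, snug against the fixed cheek, by pushing the bar up to it until the ratchet holds it tight. The thick book belongs in the wide stand and the middle-sized book in the narrow stand, so they have to change places by way of a free spot on the worktop; stand every book spine up, down on the floor of its place, midway along it, and never let one fall over.

Things in the scene. Friction and masses are not known exactly. Their poses are not given: they have to be found in the camera images.
- thick_book: the thickest of three blue cloth hardback books, 36 mm thick, 128 mm along the spine, 100 mm high as it stands spine up on its fore edge; 0.17 to 0.33 kg. Starts clamped in the book press. Origin at the centre of its underside; x across the thickness, y along the spine, z up.
- middle_book: the middle-sized of the three blue hardbacks, 24 mm thick, 122 mm along the spine, 95 mm high, standing spine up; 0.11 to 0.23 kg. Starts in the wide stand, where it does not belong. Origin at the centre of its underside; x across the thickness, y along the spine, z up.
- thin_book: the thinnest of the three blue hardbacks, 14 mm thick, 116 mm along the spine, 90 mm high, standing spine up; 0.07 to 0.14 kg. Starts in the narrow stand. Origin at the centre of its underside; x across the thickness, y along the spine, z up.
- wide_stand: fixed wooden book stand, 100 x 126 mm: two walls (12 mm thick, 110 mm long, round tops 59 mm above the worktop) and between them a slot 46 mm wide, its floor 12 mm above the worktop. Origin on the worktop under mid-slot; x across the slot, y along it. The worktop in front (60 to 150 mm from the origin towards the robot, as wide as the stand) is kept free: room to stand a book.
- narrow_stand: fixed wooden book stand like the other, 87 x 126 mm, but its slot is only 33 mm wide (the thick book does not go in); floor 12 mm, wall tops 59 mm above the worktop. Origin on the worktop under mid-slot; x across the slot, y along it. The worktop in front (60 to 150 mm from the origin towards the robot, as wide as the stand) is kept free too.
- book_press: fixed plywood plate 222 x 140 x 12 mm with a wooden cheek at one end and ratchet pawl at the other. Origin on the worktop, mid-width; x from pawl to cheek, z up. The cheek's face is at x = 30 mm, 128 mm wide, its top 58 mm above the worktop. A book stands on the plate (12 mm up), spine along y, against this face: the clamped thin book's middle is at x = 23 mm, y = 0.
- clamp_bar (a joint): slide of the bar (board, sprung cork pad, handle, toothed rack), m: 0 clamping the thick book, + is away from the cheek. With the pawl up, springs (3 N) send it to +0.024 (gap 56 mm). Pushed to the cheek by its handle it clicks over 5.5 mm teeth that hold it. The pad meets the thin book at -0.018; at -0.022 (10 N) the tooth that holds the book tight engages: push a few mm past, stop at -0.027.
- pawl (a joint): hinge of the ratchet pawl in rad: 0 down in the teeth, positive lifted; free of the teeth above about 0.1, stop at 0.45. A light spring and its weight bring it down again.
- bar_handle (a point): point in the bar's black upright handle, on its middle line, 15 mm below its top, which is 100 mm above the worktop; the handle is 17 mm (press x) by 18 mm (press y) and moves with the bar. The bar's wooden board, 58 mm high, begins 8 mm from the handle on the cheek side.
- pawl_tab (a point): point in the upright black tab on the pawl, 12 mm below its top and 67 mm above the worktop when down; the tab is 16 mm (press x) by 11 mm thick (press y), clear from 42 to 79 mm above the worktop. Pinched across its thickness and raised 10 mm (about 2 N) it frees the bar. The pawl's pivot is 41 mm away, on the side away from the cheek.
Not all that is in view belongs to the job. What is shaped like the thin_book but pink is not meant.

How it is judged:
By the outcome, as a careful person would: the job done as asked, in the order asked, and still so for the second after the job is handed in, with the robot touching nothing.
It also fails if it takes over 134 s, if anything falls off the work surface, if the arm or the gripper's body presses on something with over 40 N, if the wrist force passes 120 N, or if a joint passes its speed limit or range.

### The arm

A 6-joint arm with a two-finger parallel gripper is mounted at the origin on a cart in front of the work surface, level with it; the furniture and walls round the work are solid. World frame = base frame: x ahead of the robot, y to its left, z up, the work surface at z = 0. Lengths are in m, angles in rad, forces in N, time in s.
With the tool pointing down it reaches from about 0.25 to 0.725 m from the base axis. Payload 4 kg.
Tool frame: the origin (TCP) lies midway between the tips of the shut fingers; the grasp point (between the pads) lies 19 mm behind it; z points along the fingers, y is the line along which they close (so a half turn about z gives the same grasp; the last joint's range is limited). The gripper opens to 85 mm and grips with 20 to 120 N. Pads are 22 mm wide; open, the fingers measure 114 mm over their backs; the gripper's body (76 mm by 85 mm) begins 54 mm behind the grasp point. The pads swing forward as they close: fully open they stand 13 mm farther back than shut.
Start: joints at [1.31, 0.241, 0.005, 1.335, 0, 1.571], TCP at [0.129, 0.483, 0.231] pointing down, gripper open.
Joint ranges: [-2.72, 2.72], [-1.05, 1.87], [-1.09, 1.28], [-1.99, 2.15], [-1.42, 1.44], [-3.14, 3.14]. Speed limits (rad/s): [2.79, 2.79, 3.14, 3.14, 3.14, 3.14].

### API

Orientations are given as a 3x3 rotation matrix whose columns are the frame's x, y, z axes.
In Python, from station import arm, eoat, inverse_kinematics, status, optics, ticket gives the robot as it stands. The module is installed in compiled form; this text tells all that it offers. Calls block until the motion is done:
- arm.reach(position, orientation): joint-space move of the TCP to a pose.
- arm.movel(position, attitude=None, speed=0.15): straight line of the TCP; attitude=None keeps the orientation; speed is the mean speed in m/s.
- arm.movej(angles): joint-space move.
- eoat.command_gripper(opening, force=None): opening from 0.0 (shut) to 1.0 (fully open); force is the grip in N (None keeps the last); returns when the fingers have stopped.
- arm.pause(seconds).
- inverse_kinematics(position, orientation): joint angles nearest the present ones, or None.
- status.observe(): the state.
- optics.camera(name): name is "scene" or "top"; returns a dict with "frame" (420x560x3 uint8, blue, green, red), "fx", "fy", "cx", "cy" (pixels), "R" (3x3) and "t" (3): a world point X has camera coordinates R X + t. Camera axes: x right, y down, z forward; pixel columns grow to the right and rows downward; lengths in m; the calibration is good to about 2 mm. A picture is of the moment at which its call begins. There is no depth.
A pose or a line that the arm cannot do raises arm.PlanningError and nothing moves.
- ticket.job_done(): hands the job in; it is judged then, once.
The state is a dict: "time_s": time; "joints": joint angles; "dq": joint speeds; "joint_efforts": joint torques, N m; "eef_pos": TCP position; "tcp_rot": TCP orientation; "force": force on the tool from outside, world axes, zero at the start; "ft_torque": the same for the moment, N m; "width": opening from 0.0 (shut) to 1.0 (fully open); "gripper_force": force on a finger pad.
Only numpy, scipy, OpenCV 4.12 (cv2) and the standard library are available. Lean on these libraries where they do the work, as an engineer would, in place of code of your own. Each camera call takes 0.05 s, during which the arm holds its last target. There are 200 camera calls.

## Working session

There is one attempt and no reset: what is moved stays moved. The work goes in short steps, each a Python script; the robot and the scene stay as the last script left them, time stands still between calls to the robot, and variables do not carry over. Pictures are saved under pics/ and viewed, at most 14 in all, crops included, and the job is handed in when it is done.

```bash
mkdir -p pics; ls; python3 - <<'E'
from station import *
import cv2,numpy as np
for n in("scene","top"):
    c=optics.camera(n);cv2.imwrite(f"pics/{n}0.png",c["frame"])
    print(n,c["fx"],c["fy"],c["cx"],c["cy"],c["R"],c["t"], -np.array(c["R"]).T@np.array(c["t"]))
s=status.observe();print(s)
E
```

```text
pics
scene 394.756249323265 394.756249323265 280.14434952820295 214.19000754267657 [[ 0.66043108 -0.7504943  -0.02427121]
 [-0.39586814 -0.32053143 -0.860551  ]
 [ 0.63805894  0.57794282 -0.5087857 ]] [-0.19762295  0.33410784  0.46902466] [-0.03648639 -0.31229227  0.52135333]
top 510.3422045635977 510.3422045635977 279.02040753593184 212.08646544801167 [[-0.01971647 -0.99963857 -0.01827543]
 [-0.99297499  0.02171152 -0.11631543]
 [ 0.11667017  0.01585371 -0.99304417]] [0.22308406 0.49857438 1.19865551] [0.35962298 0.19317548 1.25238672]
{'time_s': 0.1, 'joints': array([ 1.30996285e+00,  2.41353033e-01,  3.87210827e-03,  1.33522152e+00,
       -7.47415919e-07,  1.57081203e+00]), 'dq': array([ 0.00148456, -0.00070564,  0.00335847, -0.00027907,  0.00058273,
        0.00095469]), 'joint_efforts': array([ 7.12160436e-04, -3.73137510e+01,  2.53010041e+01,  1.08609768e-02,
        1.16286178e-04,  2.17536090e-06]), 'eef_pos': array([0.12879666, 0.48253867, 0.23049933]), 'tcp_rot': array([[-9.66171321e-01,  2.57900636e-01, -4.90837508e-04],
       [ 2.57901103e-01,  9.66169565e-01, -1.84183187e-03],
       [-7.77349669e-07, -1.90611267e-03, -9.99998183e-01]]), 'force': array([ 0.12793566, -0.34250025, -0.39516653]), 'ft_torque': array([-0.00961726,  0.00916328, -0.02334549]), 'gripper_force': 0.0, 'width': 1.0024506445561658}
```

View pics/scene0.png

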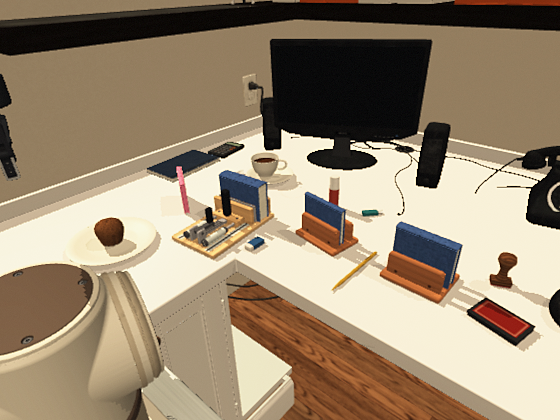

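View pics/top0.png

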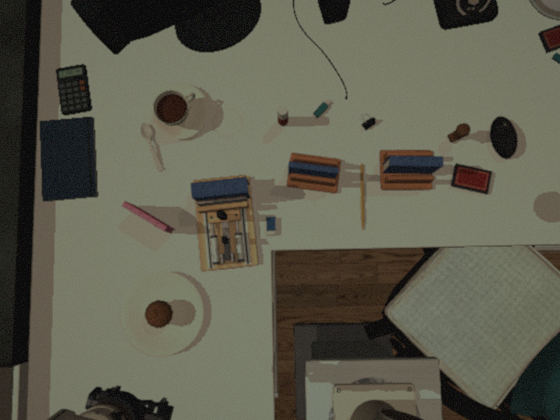

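The top view shows three blue books: one in the press at (220,190), one in the stand at (315,172) and one in the stand at (412,165). Other blue things are a flat navy book at (68,158) and an eraser at (271,224). The pink distractor stands at (147,217). By the description, the thick book is the one in the press. I'll crop in close to check the two stands.

```bash
python3 - <<'E'
import cv2,numpy as np
t=cv2.imread("pics/top0.png")
t=cv2.convertScaleAbs(t,alpha=1.5)
a=cv2.resize(t[165:285,180:280],None,fx=5,fy=5,interpolation=cv2.INTER_CUBIC)
b=cv2.resize(t[140:200,280:450],None,fx=4.7,fy=4.7,interpolation=cv2.INTER_CUBIC)
cv2.imwrite("pics/cpress.png",a);cv2.imwrite("pics/cstand.png",b)
s=cv2.imread("pics/scene0.png")
cv2.imwrite("pics/cscene.png",cv2.resize(s[160:300,165:475],None,fx=2.58,fy=2.58,interpolation=cv2.INTER_CUBIC))
E
```

```text
(no output)
```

View pics/cpress.png

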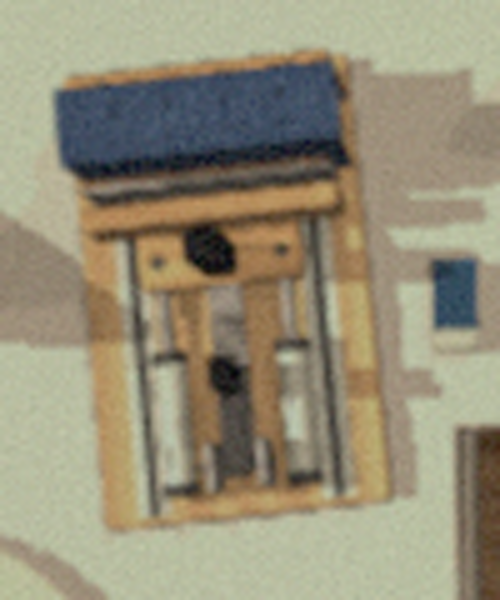

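View pics/cstand.png

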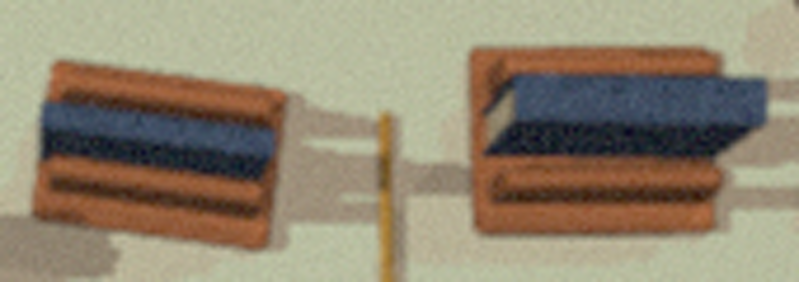

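View pics/cscene.png

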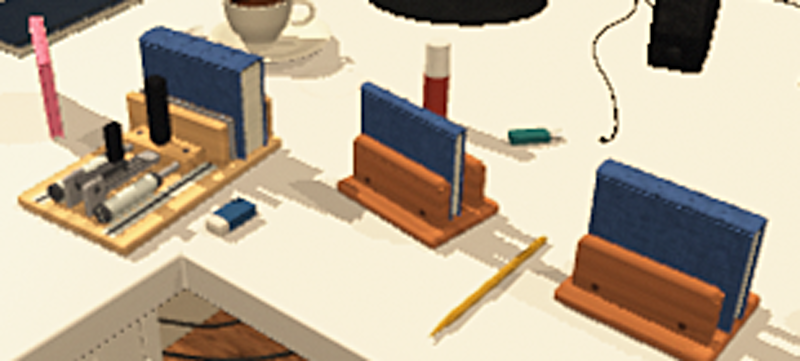

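The crops confirm the choice. The press holds the thick book, with the cheek above it and the handle at crop (210,250) and pawl tab at (228,375). The middle stand holds the thin book, so it is the narrow one, and the right stand holds the larger middle book, so it is the wide one. Next I'll measure them.

```bash
cat > vis.py <<'E'
import cv2,numpy as np
from station import optics
def cast(c,px,z):
    px=np.atleast_2d(np.asarray(px,float)); R=np.array(c["R"]);t=np.array(c["t"])
    d=np.c_[(px[:,0]-c["cx"])/c["fx"],(px[:,1]-c["cy"])/c["fy"],np.ones(len(px))]@R
    o=-R.T@t
    return (o+d*((z-o[2])/d[:,2])[:,None])[:,:2]
def proj(c,X):
    p=np.atleast_2d(X)@np.array(c["R"]).T+np.array(c["t"])
    return np.c_[p[:,0]/p[:,2]*c["fx"]+c["cx"],p[:,1]/p[:,2]*c["fy"]+c["cy"]]
def mask(f,lo,hi,roi):
    h=cv2.cvtColor(cv2.GaussianBlur(f,(3,3),0),cv2.COLOR_BGR2HSV);m=cv2.inRange(h,lo,hi)
    z=np.zeros_like(m);x0,y0,x1,y1=roi;z[y0:y1,x0:x1]=m[y0:y1,x0:x1];return z
def rect(c,m,z,n=1):
    cs=sorted(cv2.findContours(m,cv2.RETR_EXTERNAL,cv2.CHAIN_APPROX_NONE)[0],key=cv2.contourArea)[-n:]
    w=cast(c,np.vstack(cs)[:,0],z).astype(np.float32)*1000
    (cx,cy),(a,b),an=cv2.minAreaRect(w)
    if a<b:a,b,an=b,a,an+90   # an: direction of the long side
    return np.round([cx,cy,a,b,(an+90)%180-90],1)
E
python3 - <<'E'
from vis import *
c=optics.camera("top");f=c["frame"]
h=cv2.cvtColor(f,cv2.COLOR_BGR2HSV)
for n,(x,y) in dict(orange=(300,160),orange2=(400,184),ply=(203,255),plate2=(250,240),spineM=(412,161),sideM=(410,171),spineT=(310,167),sideT=(310,174),spineK=(215,187),sideK=(215,198),han=(222,215),tab=(225,240)).items():print(n,h[y,x])
O=((3,110,60),(14,255,255))
for n,roi in dict(nar=(280,145,350,200),wide=(370,140,445,200)).items():
    m=mask(f,*O,roi)|mask(f,(100,80,20),(125,255,255),roi)
    print(n,"stand+book",rect(c,m,.012),"orange",rect(c,mask(f,*O,roi),.012,3))
roi=(185,165,265,280)
m=mask(f,(10,70,60),(25,255,255),roi);print("press",rect(c,m,.012,4))
for n,roi,z in(("K",(185,165,260,210),.112),("M",(370,140,450,200),.107),("T",(280,145,350,200),.102)):
  for v in (50,60,70):
    print(n,v,rect(c,mask(f,(95,80,v),(130,255,255),roi),z))
for n,roi,z in(("han",(212,205,232,223),.100),("tab",(216,232,232,246),.079)):
  for v in (25,35,45):
    m=mask(f,(0,0,0),(180,255,v),roi); print(n,v,rect(c,m,z))
for name,X in(("top",(.5,.05,0)),):print(cast(c,[[273,250],[560,245],[363,165],[363,228]],0))
E
```

```text
orange [  9 130  63]
orange2 [ 11 153 105]
ply [ 21 110 118]
plate2 [ 16 115 100]
spineM [110  90  65]
sideM [100 142  27]
spineT [107 101  63]
sideT [150   9  30]
spineK [105  85  66]
sideK [95 61 25]
han [15 85 24]
tab [20 38 20]
nar stand+book [577.1 129.5 124.7  43.   85.9] orange [601.7 126.2 122.6  84.8  81. ]
wide stand+book [ 604.2 -102.3  128.3   97.6   88.7] orange [ 604.2 -102.3  128.3   97.6   88.7]
press [484.2 345.3 225.1 142.7   5.1]
K 50 [551.7 346.3 121.1  32.3 -84.9]
K 60 [552.7 346.4 121.1  30.2 -84.9]
K 70 [550.1 358.3   3.2   1.6 -45.5]
M 50 [ 604.4 -101.5  115.6   18.6   88.6]
M 60 [ 604.9 -101.4  115.6   17.8   87.1]Traceback (most recent call last):
  File "<stdin>", line 13, in <module>
  File "vis.py", line 16, in rect
    w=cast(c,np.vstack(cs)[:,0],z).astype(np.float32)*1000
             ~~~~~~~~~^^^^
    return _nx.concatenate(arrs, 0, dtype=dtype, casting=casting)
           ~~~~~~~~~~~~~~~^^^^^^^^^^^^^^^^^^^^^^^^^^^^^^^^^^^^^^^
ValueError: need at least one array to concatenate
```

```bash
python3 - <<'E'
from vis import *
c=optics.camera("top");f=c["frame"]
h=cv2.cvtColor(f,cv2.COLOR_BGR2HSV)
print("T",[rect(c,mask(f,(95,80,v),(130,255,255),(280,145,350,200)),.102) for v in(40,50)])
for n,roi,z in(("han",(212,205,232,223),.100),("tab",(216,232,232,246),.079)):
  for v in (30,40):
    m=mask(f,(0,0,0),(180,255,v),roi); ys,xs=np.nonzero(m); print(n,v,xs.min(),xs.max(),ys.min(),ys.max(),rect(c,m,z),cast(c,[[xs.mean(),ys.mean()]],z-.01))
print("desk edge, pencil",cast(c,[[273,250],[560,245],[363,165],[363,228]],0))
# scene-view cross check: black handle/tab tops and predicted pixels
s=optics.camera("scene")
P={"thickTop":(.552,.346,.112),"midTop":(.6045,-.1015,.107),"thinTop":(.601,.126,.102),"pl-":(.484,.345,.012)}
for k,v in P.items():print(k,proj(s,v).round(1),proj(c,v).round(1))
# book spine centre in scene view
for n,roi,z in(("K",(200,160,280,240),.112),("T",(295,185,350,245),.102),("M",(380,215,465,295),.107)):
    m=mask(s["frame"],(100,80,30),(125,255,255),roi)
    cs=max(cv2.findContours(m,0,1)[0],key=cv2.contourArea)[:,0]
    q=cv2.approxPolyDP(cv2.convexHull(cs),2.5,True)[:,0]
    print(n,[(tuple(p.tolist()),(cast(s,p,z)[0]*1000).round().tolist()) for p in q])
E
```

```text
T [array([595.4, 131.9, 107.1,  12.5,  80.4]), array([596.1, 131.8, 107.1,  11.2,  80.4])]
han 30 218 225 211 218 [ 4.924e+02  3.427e+02  1.630e+01  1.600e+01 -4.000e-01] [[0.49338997 0.34407344]]
han 40 217 226 210 218 [493.5 342.7  20.8  18.3  88.8] [[0.49409973 0.344309  ]]
tab 30 223 227 237 243 [435.4 337.7  13.1   9.7  44.2] [[0.43608048 0.33892817]]
tab 40 222 228 237 244 [435.5 337.7  16.6  12.3  25.5] [[0.43582511 0.33874119]]
desk edge, pencil [[ 0.41356445  0.22976555]
 [ 0.4113921  -0.46748637]
 [ 0.62024087  0.00169816]
 [ 0.46293137  0.00780616]]
thickTop [[241.1 176.6]] [[219.2 187.8]]
midTop [[426.6 233. ]] [[415.5 161. ]]
thinTop [[326.4 199.7]] [[315.4 165.2]]
pl- [[224.4 223. ]] [[225.3 221.9]]
K [((221, 173), [536.0, 401.0]), ((228, 171), [555.0, 396.0]), ((264, 182), [565.0, 281.0]), ((258, 220), [432.0, 172.0]), ((221, 188), [480.0, 338.0])]
T [((307, 192), [604.0, 182.0]), ((344, 210), [587.0, 71.0]), ((339, 229), [519.0, 37.0]), ((306, 210), [537.0, 133.0])]
M [((399, 223), [604.0, -45.0]), ((460, 245), [604.0, -163.0]), ((446, 287), [479.0, -188.0]), ((394, 249), [519.0, -79.0])]
```

```bash
cat > rob.py <<'E'
import numpy as np
from station import arm,eoat,status,inverse_kinematics
r=np.radians
PRESS=(.540,.347,r(5.1)); WIDE=(.6042,-.1023,r(-1.3)); NARROW=(.6017,.1262,r(-9))
def pt(F,x=0,y=0):
    c,s=np.cos(F[2]),np.sin(F[2]); return np.array([F[0]+c*x-s*y,F[1]+s*x+c*y])
def down(a):   # tool pointing down, closing line along angle a
    y=np.array([np.cos(a),np.sin(a),0]);z=np.array([0,0,-1.]);return np.c_[np.cross(y,z),y,z]
def go(p,z,a):
    best=None
    for k in(0,np.pi):
        q=inverse_kinematics([*p,z],down(a+k))
        if q is not None:
            d=np.abs(np.array(q)-status.observe()["joints"]).max()
            if best is None or d<best[0]:best=(d,a+k)
    arm.reach([*p,z],down(best[1]))
def line(p,z,speed=.15): arm.movel([*p,z],speed=speed)
def rep(m=""):
    s=status.observe();print(m,"t%.1f"%s["time_s"],s["eef_pos"].round(4),"F",s["force"].round(1),"w%.3f"%s["width"],"g%.0f"%s["gripper_force"])
    return s
def pick(p,a,z,opening=.75,force=40,up=.22):
    go(p,up if status.observe()["eef_pos"][2]>.1 else .22,a);eoat.command_gripper(opening);line(p,z);eoat.command_gripper(0,force);rep("gripped")
    line(p,up);rep("lifted")
def place(p,a,z,opening,up=.22,hover=.02):
    go(p,up,a);line(p,z+hover);line(p,z,.05);rep("down");eoat.command_gripper(opening);arm.pause(.2);line(p,up,.2);rep("released")
E
python3 - <<'E'
from rob import *
p=np.array([.4357,.3380]);a=PRESS[2]+np.pi/2
go(p,.15,a);rep("above");eoat.command_gripper(.5);line(p,.049);rep("at tab")
eoat.command_gripper(0,30);rep("pinch")
u=np.array([np.cos(PRESS[2]),np.sin(PRESS[2])])
line(p-.004*u,.060,.04);rep("raised");arm.pause(.3)
E
python3 - <<'E'
from vis import *
for n in("top","scene"):
    f=optics.camera(n)["frame"]
    cv2.imwrite(f"pics/p1{n}.png",cv2.resize(cv2.convertScaleAbs(f,alpha=1.4)[(165 if n=="top" else 150):][:120,(170):290],None,fx=4.5,fy=4.5))
a=cv2.imread("pics/p1top.png");b=cv2.imread("pics/p1scene.png");cv2.imwrite("pics/p1.png",cv2.resize(np.hstack([a,b]),(800,400)))
E
```

```text
above t1.6 [0.4353 0.3386 0.1503] F [ 0.2 -0.9  0.2] w0.999 g0
at tab t2.9 [0.4363 0.3384 0.0497] F [-0.  -0.7 -0.1] w0.500 g0
pinch t3.3 [0.4364 0.3417 0.0506] F [-0.8  7.8 -0.4] w0.120 g35
raised t3.7 [0.4299 0.341  0.0595] F [-3.8  9.8 -7.4] w0.119 g32
```

View pics/p1.png

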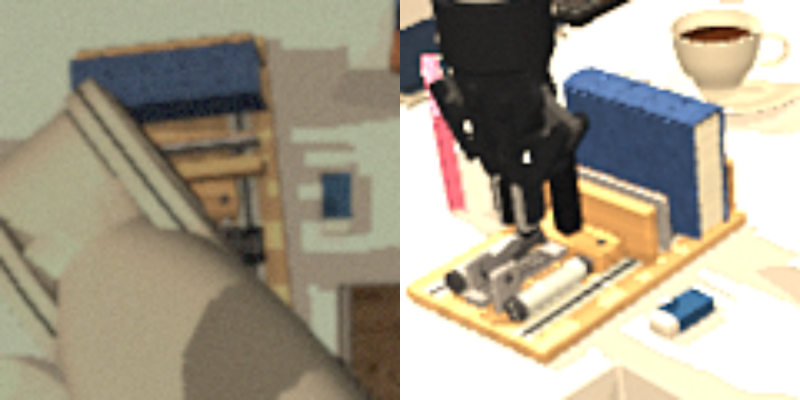

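The bar has sprung back: the scene half shows a clear gap between pad and thick book at (665,215), and the book still stands. The pinch also showed that the press axis lies about 3 mm further in +y, which agrees with the plate outline. Next I'll move the thick book to the free spot.

```bash
sed -i 's/PRESS=(.540,.347/PRESS=(.540,.350/' rob.py; python3 - <<'E'
from rob import *
from vis import *
eoat.command_gripper(.5);p=status.observe()["eef_pos"];line(p[:2],.17,.2);rep("off tab")
a=PRESS[2];p=pt(PRESS,12);go(p,.22,a)
eoat.command_gripper(.75);line(p,.064);rep("at thick");eoat.command_gripper(0,45);rep("gripped")
line(p,.22);rep("lifted")
place(pt(WIDE,-108),WIDE[2],.053,.75)
arm.movej(np.array([1.31,.241,.005,1.335,0,1.571]))
rep("away")
c=optics.camera("top");f=c["frame"];cv2.imwrite("pics/p2.png",cv2.convertScaleAbs(cv2.resize(f[130:290,180:460],None,fx=2.8,fy=2.8),alpha=1.5))
E
```

```text
off tab t5.2 [0.4317 0.337  0.1692] F [-0.3  0.1 -0.5] w0.501 g0Traceback (most recent call last):
  File "<stdin>", line 4, in <module>
  File "rob.py", line 16, in go
    arm.reach([*p,z],down(best[1]))
                          ~~~~^^^
TypeError: 'NoneType' object is not subscriptable
```

```bash
python3 - <<'E'
from rob import *
for n,p,a in(("press12",pt(PRESS,12),PRESS[2]),("press22",pt(PRESS,22),PRESS[2]),("wide",pt(WIDE),WIDE[2]),("front",pt(WIDE,-108),WIDE[2]),("nar",pt(NARROW),NARROW[2]),("mid",[.5,.1],0),("mid2",[.45,.15],0)):
    for k in(0,np.pi):
        print(n,k>0,[(z,np.round(q,2).tolist() if z in(.064,.2) else 1) for z in(.064,.12,.15,.17,.19,.2,.22,.25) if (q:=inverse_kinematics([*p,z],down(a+k))) is not None])
E
```

```text
press12 False []
press12 True []
press22 False []
press22 True []
wide False [(0.064, [-0.17, 0.57, 0.06, 1.06, 0.0, 1.43]), (0.12, 1), (0.15, 1), (0.17, 1), (0.19, 1), (0.2, [-0.17, 0.48, 0.27, 1.36, 0.0, 1.43]), (0.22, 1), (0.25, 1)]
wide True [(0.064, [-0.17, 0.57, 0.06, 1.06, 0.0, -1.72]), (0.12, 1), (0.15, 1), (0.17, 1), (0.19, 1), (0.2, [-0.17, 0.48, 0.27, 1.36, 0.0, -1.72]), (0.22, 1), (0.25, 1)]
front False []
front True []
nar False [(0.064, [0.21, 0.58, 0.07, 1.06, 0.0, 1.93]), (0.12, 1), (0.15, 1), (0.17, 1), (0.19, 1), (0.2, [0.21, 0.49, 0.28, 1.36, 0.0, 1.93]), (0.22, 1), (0.25, 1)]
nar True [(0.064, [0.21, 0.58, 0.07, 1.06, 0.0, -1.21]), (0.12, 1), (0.15, 1), (0.17, 1), (0.19, 1), (0.2, [0.21, 0.49, 0.28, 1.36, 0.0, -1.21]), (0.22, 1), (0.25, 1)]
mid False [(0.064, [0.2, 0.4, -0.24, 0.93, 0.0, 1.77]), (0.12, 1), (0.15, 1), (0.17, 1), (0.19, 1), (0.2, [0.2, 0.28, -0.03, 1.26, 0.0, 1.77]), (0.22, 1), (0.25, 1)]
mid True [(0.064, [0.2, 0.4, -0.24, 0.93, 0.0, -1.37]), (0.12, 1), (0.15, 1), (0.17, 1), (0.19, 1), (0.2, [0.2, 0.28, -0.03, 1.26, 0.0, -1.37]), (0.22, 1), (0.25, 1)]
mid2 False [(0.064, [0.32, 0.34, -0.34, 0.9, 0.0, 1.89]), (0.12, 1), (0.15, 1), (0.17, 1), (0.19, 1), (0.2, [0.32, 0.21, -0.12, 1.24, 0.0, 1.89]), (0.22, 1), (0.25, 1)]
mid2 True [(0.064, [0.32, 0.34, -0.34, 0.9, 0.0, -1.25]), (0.12, 1), (0.15, 1), (0.17, 1), (0.19, 1), (0.2, [0.32, 0.21, -0.12, 1.24, 0.0, -1.25]), (0.22, 1), (0.25, 1)]
```

That was a units slip: `pt` takes metres and I passed millimetres.

```bash
python3 - <<'E'
from rob import *
from vis import *
a=PRESS[2];p=pt(PRESS,.012);go(p,.22,a)
eoat.command_gripper(.75);line(p,.064);rep("at thick");eoat.command_gripper(0,45);rep("gripped")
line(p,.22);rep("lifted")
place(pt(WIDE,-.108),WIDE[2],.053,.75)
go((.3,.2),.25,0)
rep("away")
c=optics.camera("top");f=c["frame"];cv2.imwrite("pics/p2.png",cv2.convertScaleAbs(cv2.resize(f[130:290,180:460],None,fx=2.8,fy=2.8),alpha=1.5))
E
```

```text
at thick t8.1 [0.5528 0.3516 0.0652] F [ 0.3 -0.3 -0.3] w0.748 g0
gripped t8.4 [0.5529 0.3515 0.0654] F [1.8 0.1 4.4] w0.418 g48
lifted t9.6 [0.5513 0.3507 0.2184] F [-0.3  0.7 -3.3] w0.417 g47
down t13.0 [ 0.4967 -0.0999  0.0531] F [1.  0.4 0.1] w0.411 g47
released t14.6 [ 0.4955 -0.0997  0.2189] F [-0.4 -0.1 -0.1] w0.749 g0
away t15.9 [0.3005 0.1997 0.2498] F [-0.1 -0.5  0.6] w0.751 g0
```

View pics/p2.png

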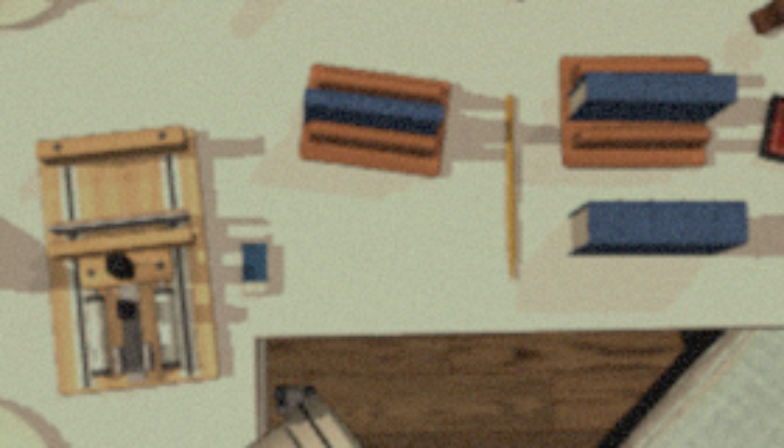

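The thick book now stands in front of the wide stand at picture (660,228), and the press is empty with its bar back and handle at (120,265). I'll measure the cheek, the handle and where the book landed.

```bash
python3 - <<'E'
from vis import *; from rob import *
c=optics.camera("top");f=c["frame"]
print("thick",rect(c,mask(f,(95,80,50),(130,255,255),(370,198,450,225)),.100))
print("thin",rect(c,mask(f,(95,80,45),(130,255,255),(280,150,350,185)),.102))
print("plate",rect(c,mask(f,(10,60,45),(28,255,255),(185,165,265,280)),.012,3), "expected", pt(PRESS,-.056)*1000)
m=mask(f,(0,0,0),(180,255,35),(214,215,232,236));n,l,st,ce=cv2.connectedComponentsWithStats(m)
for i in range(1,n):
    if st[i,4]>15:print(st[i],(cast(c,ce[i],.095)*1000).round(),(cast(c,ce[i],.079)*1000).round())
# predicted pixels of the cheek face top edge and plate corners
P=[(*pt(PRESS,.030,y),.058) for y in(-.064,.064)]+[(*pt(PRESS,x,y),.012) for x in(-.167,.055) for y in(-.07,.07)]
q=proj(c,np.array(P));print(q.round(1))
g=cv2.resize(cv2.convertScaleAbs(f[160:280,185:275],alpha=1.6),None,fx=5,fy=5,interpolation=1)
for x,y in q:cv2.circle(g,(int((x-185+.5)*5),int((y-160+.5)*5)),4,(0,0,255),1)
cv2.imwrite("pics/p3.png",g)
E
```

```text
thick [ 494.  -104.1  119.9   29.7   88.7]
thin [595.9 131.8 107.1  12.3  80.8]
plate [483.4 351.  227.7 163.    5.3] expected [484.22170034 345.02191938]
[219 221   8   8  54] [[470. 341.]] [[471. 343.]]
[[246.1 181.2]
 [192.7 187.1]
 [258.4 264. ]
 [200.9 270.4]
 [249.1 174.3]
 [192.8 180.5]]
```

View pics/p3.png

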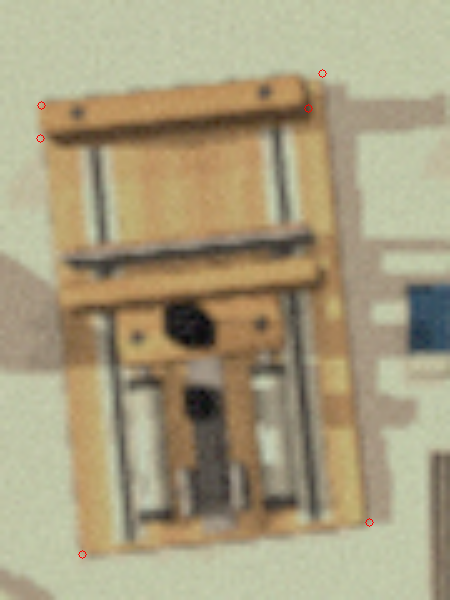

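```bash
sed -i 's/PRESS=(.540,/PRESS=(.541,/' rob.py; python3 - <<'E'
from vis import *; from rob import *
def box(F,x,y,L,W,z0,H): return np.array([(*pt(F,x+sx*W/2,y+sy*L/2),z) for z in(z0,z0+H) for sx in(-1,1) for sy in(-1,1)])
rows=[]
T=(.5958,.1290,NARROW[2])
for n,roi in(("top",None),("scene",None)):
    c=optics.camera(n);f=cv2.convertScaleAbs(c["frame"],alpha=1.5 if n=="top" else 1)
    bs=[(box((.4962,-.0998,WIDE[2]),0,0,.128,.036,0,.1),(0,0,255)),(box(T,0,0,.116,.014,.012,.09),(0,0,255))]
    for b,col in bs:
        q=proj(c,b);x0,y0=(q.mean(0)-33).astype(int)
        g=cv2.resize(f[y0:y0+66,x0:x0+66],None,fx=6,fy=6,interpolation=1)
        for x,y in q:cv2.circle(g,(int((x-x0+.5)*6),int((y-y0+.5)*6)),3,col,1)
        rows.append(cv2.resize(g,(300,300)))
cv2.imwrite("pics/p4.png",np.vstack([np.hstack(rows[:2]),np.hstack(rows[2:])]))
E
```

```text
(no output)
```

View pics/p4.png

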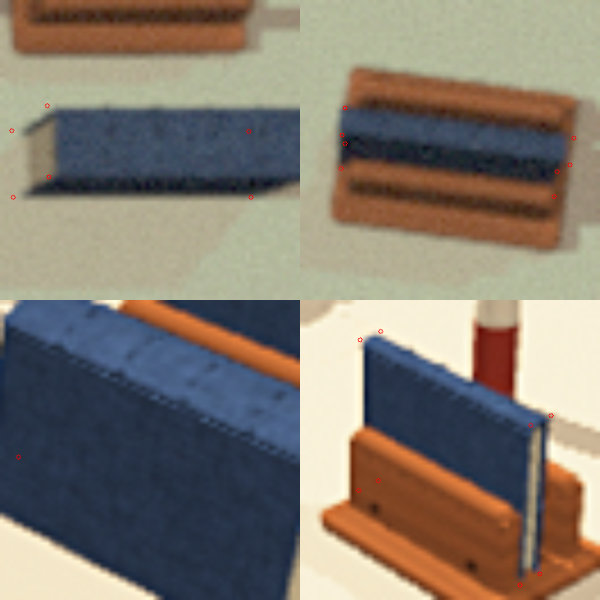

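Thick-book offset from the left-end mismatch: it sits about 4 mm towards -y of my grip centre, so I'll correct for that at the re-pick. The thin book is near (0.596, 0.129). Next I'll move it to the press and slide it against the cheek.

```bash
python3 - <<'E'
from rob import *
from vis import *
pick(np.array([.5957,.129]),NARROW[2],.064,opening=.6,force=35)
a=PRESS[2];p=pt(PRESS,.018);go(p,.22,a);line(p,.09);line(p,.0648,.05);s=rep("down")
u=np.array([np.cos(a),np.sin(a)]);f0=s["force"][:2]@u
for d in np.arange(.019,.0285,.001):
    line(pt(PRESS,d),.0648,.03);s=status.observe();f=s["force"][:2]@u-f0
    print(round(d,4),round(f,1),s["eef_pos"].round(4))
    if f<-6:break
eoat.command_gripper(.5);arm.pause(.2);p=status.observe()["eef_pos"][:2];line(p,.2,.2);rep("up")
go((.33,.2),.25,0)
c=optics.camera("top");s=optics.camera("scene")
g=np.hstack([cv2.resize(cv2.convertScaleAbs(c["frame"],alpha=1.5)[160:280,185:275],(400,533)),cv2.resize(s["frame"][160:265,165:285],(400,533))])
cv2.imwrite("pics/p5.png",g)
print("thin",rect(c,mask(c["frame"],(95,80,45),(130,255,255),(185,165,260,210)),.102),pt(PRESS,.023))
E
```

```text
gripped t19.2 [0.5961 0.1291 0.0646] F [-0.9  0.2  2.8] w0.160 g39
lifted t20.4 [0.595  0.1289 0.2187] F [ 0.7  0.3 -1.8] w0.156 g38
down t22.9 [0.5588 0.3514 0.0645] F [ 0.4 -1.4 -0.1] w0.156 g39
0.019 -2.0 [0.5596 0.3516 0.0645]
0.02 -0.1 [0.5611 0.3518 0.0646]
0.021 -0.7 [0.562  0.3519 0.0646]
0.022 0.0 [0.563  0.352  0.0648]
0.023 -1.5 [0.564  0.3521 0.0648]
0.024 -0.8 [0.565  0.3521 0.0648]
0.025 -1.5 [0.566  0.3522 0.0648]
0.026 -1.5 [0.5664 0.3523 0.0647]
0.027 -5.1 [0.5665 0.3523 0.0646]
0.028 -7.5 [0.5666 0.3523 0.0646]
up t26.8 [0.5686 0.3521 0.1988] F [-0.5 -0.3 -0.9] w0.505 g0
thin [561.4 352.4 110.3  10.5 -84.7] [0.56390894 0.35204457]
```

View pics/p5.png

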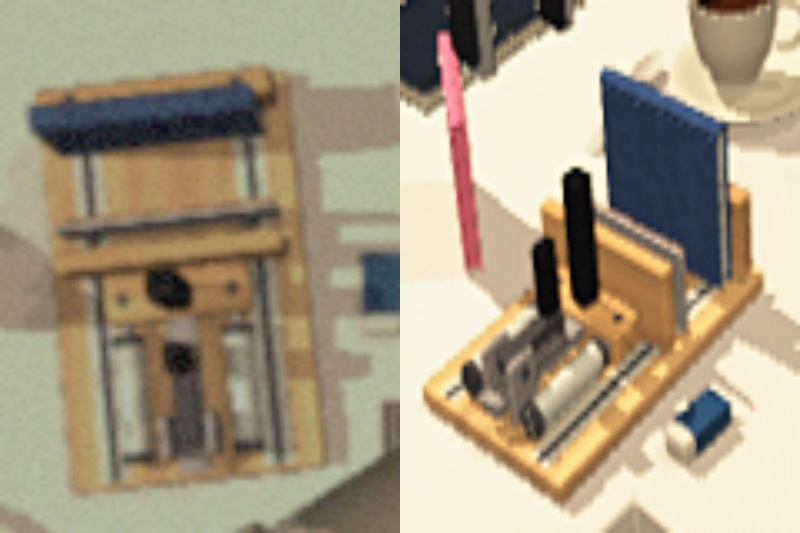

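The thin book stands upright by the cheek at (145,115) left and (665,180) right, and the bar is still back with its handle at (170,287) left. Next I'll grip the handle and push.

```bash
python3 - <<'E'
from rob import *
from vis import *
a=PRESS[2];u=np.array([np.cos(a),np.sin(a)]);p=pt(PRESS,-.0705)
go(p,.16,a+np.pi/2);eoat.command_gripper(.5);line(p,.068);rep("at handle");eoat.command_gripper(0,60);s=rep("grip")
q0=s["eef_pos"][:2];f0=s["force"][:2]@u
line(q0+u*.036,.068,.06)
for d in np.arange(.038,.0535,.0015):
    line(q0+u*d,.068,.03);arm.pause(.05);s=status.observe();f=s["force"][:2]@u-f0
    print(round(d,4),"F%.1f"%f,"adv %.4f"%((s["eef_pos"][:2]-q0)@u),s["force"].round(1))
    if f<-28:break
E
```

```text
at handle t30.4 [0.4713 0.3442 0.0688] F [ 0.4 -0.   0.8] w0.503 g0
grip t30.8 [0.4716 0.3452 0.0697] F [-1.7  3.5  4.9] w0.203 g60
0.038 F-2.2 adv 0.0376 [-3.5 -1.9  8.8]
0.0395 F-3.5 adv 0.0388 [-4.9 -0.5  9.7]
0.041 F-4.7 adv 0.0402 [-6.1 -0.6  9.3]
0.0425 F-3.1 adv 0.0418 [-4.5 -0.8  9.6]
0.044 F-6.2 adv 0.0425 [-7.6 -1.  10.8]
0.0455 F-7.1 adv 0.0436 [-8.4 -1.9 11.5]
0.047 F-7.6 adv 0.0448 [-9.  -0.7 11.9]
0.0485 F-7.8 adv 0.0463 [-9.2 -0.8 11.7]
0.05 F-8.2 adv 0.0473 [-9.5 -1.5 12.8]
0.0515 F-8.6 adv 0.0485 [-9.8 -2.4 13.5]
0.053 F-9.8 adv 0.0496 [-11.1  -1.7  14.2]
```

```bash
python3 - <<'E'
from rob import *
from vis import *
a=PRESS[2];u=np.array([np.cos(a),np.sin(a)]);s=status.observe();q=s["eef_pos"][:2]
for d in (.0045,.006):
    line(q+u*d,.068,.03);arm.pause(.1);s=rep();print((s["eef_pos"][:2]-q)@u)
    if s["force"][:2]@u<-28:break
line(q+u*.001,.068,.03);rep("eased")
eoat.command_gripper(.5);rep("open");p=status.observe()["eef_pos"][:2];line(p,.2,.2);go((.33,.2),.25,0)
c=optics.camera("top");s=optics.camera("scene")
g=np.hstack([cv2.resize(cv2.convertScaleAbs(c["frame"],alpha=1.5)[160:280,185:275],(400,533)),cv2.resize(s["frame"][160:265,165:285],(400,533))])
cv2.imwrite("pics/p6.png",g)
print("thin",rect(c,mask(c["frame"],(95,80,45),(130,255,255),(185,165,260,210)),.102),pt(PRESS,.023))
m=mask(c["frame"],(0,0,0),(180,255,35),(212,190,232,226));n,l,st,ce=cv2.connectedComponentsWithStats(m)
for i in range(1,n):
    if st[i,4]>15:print(st[i],(cast(c,ce[i],.095)*1000).round(1))
E
```

```text
t35.2 [0.5219 0.3496 0.0697] F [-12.2  -2.7  13.6] w0.200 g61
0.0008303718832823042
 t35.5 [0.5224 0.3496 0.0697] F [-14.8  -1.7  15. ] w0.198 g61
0.0013802812397488943
eased t35.9 [0.5189 0.3494 0.0697] F [-11.   -2.5  13.7] w0.200 g61
open t36.2 [0.5223 0.3493 0.0675] F [-0.4 -0.2 -0.1] w0.500 g0
thin [561.7 353.4 108.5  10.3 -85.2] [0.56390894 0.35204457]
[217 201   9   9  62] [[514.5 344.8]]
```

View pics/p6.png

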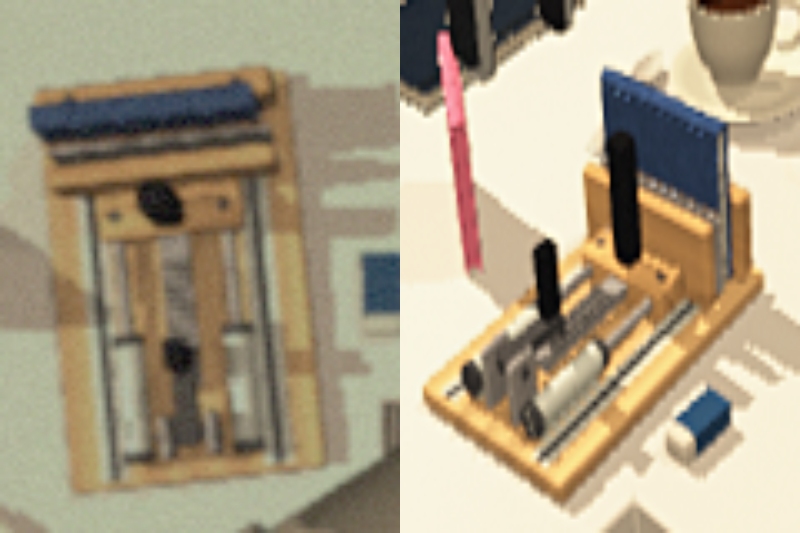

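The bar has moved up: the handle reads x = 514.5 mm, against about 493.6 at zero, so the bar is at about −0.021, on the −0.022 tooth. The thin book stands clamped against the cheek, at (145,110) left. Next the middle book goes to the narrow stand, then the thick book to the wide stand.

```bash
python3 - <<'E'
from rob import *
from vis import *
pick(np.array([.6045,-.1018]),WIDE[2],.064,opening=.7,force=45)
p=pt(NARROW);go(p,.22,NARROW[2]);line(p,.125)
for z in(.1,.08,.065):line(p,z,.06);s=rep("z");assert s["force"][2]<15
eoat.command_gripper(.55);arm.pause(.2);line(p,.22,.2)
go((.33,.2),.25,0)
c=optics.camera("top");s=optics.camera("scene")
print("middle",rect(c,mask(c["frame"],(95,80,50),(130,255,255),(275,145,350,200)),.107))
print("thick",rect(c,mask(c["frame"],(95,80,50),(130,255,255),(370,198,450,225)),.100))
roi=(370,140,445,197);print("wide",rect(c,mask(c["frame"],(3,110,50),(14,255,255),roi),.012,3))
g=np.hstack([cv2.resize(cv2.convertScaleAbs(c["frame"],alpha=1.5)[140:230,275:455],(400,200)),cv2.resize(s["frame"][170:260,275:375],(400,360))[:200] if 0 else cv2.resize(s["frame"][180:310,285:475],(400,274))[:200]])
cv2.imwrite("pics/p7.png",cv2.resize(g,(800,400)))
E
```

```text
gripped t41.9 [ 0.605  -0.1018  0.0647] F [0.1 0.3 2.3] w0.274 g48
lifted t43.1 [ 0.6038 -0.1017  0.2187] F [-0.9  0.2 -0.7] w0.278 g48
z t45.4 [0.6014 0.1262 0.0995] F [ 0.2  0.  -1.3] w0.272 g48
z t45.9 [0.6012 0.1261 0.0794] F [-0.9  0.8 -1. ] w0.271 g48
z t46.2 [0.6015 0.1262 0.0646] F [-0.4 -0.7 -0.8] w0.275 g48
middle [597.7 125.6 113.3  19.   80.9]
thick [ 494.1 -103.4  121.5   29.7   88.8]
wide [ 604.2 -102.3  129.3   97.6   88.7]
```

View pics/p7.png

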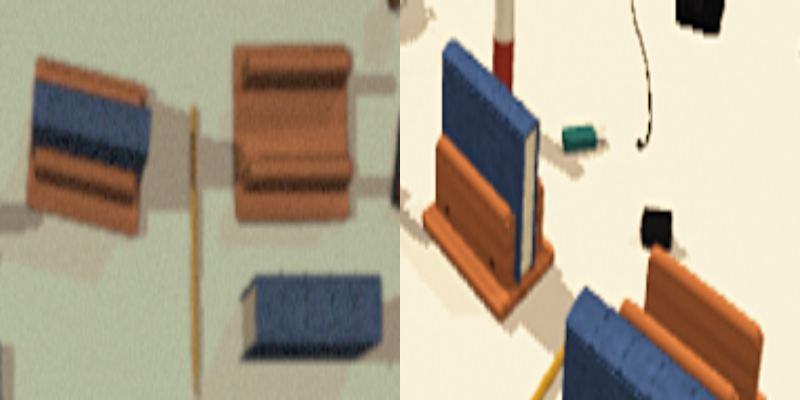

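The middle book stands in the narrow slot at (90,125) and the wide stand is empty. In y the vision matches the TCP, so the thick book's −4 mm offset is real and I'll re-grip it at its measured centre.

```bash
python3 - <<'E'
from rob import *
from vis import *
pick(np.array([.4962,-.1036]),WIDE[2],.053,opening=.75,force=45)
p=pt(WIDE);go(p,.22,WIDE[2]);line(p,.125)
for z in(.1,.08,.0655):line(p,z,.06);s=rep("z");assert s["force"][2]<15
eoat.command_gripper(.7);arm.pause(.2);line(p,.22,.2)
go((.33,.2),.25,0);arm.pause(.3)
c=optics.camera("top");s=optics.camera("scene");f=c["frame"]
B=((95,80,50),(130,255,255))
print("thick",rect(c,mask(f,*B,(365,140,450,200)),.112));print("middle",rect(c,mask(f,*B,(275,145,350,200)),.107));print("thin",rect(c,mask(f,*B,(185,165,260,210)),.102))
cv2.imwrite("pics/p8.png",np.vstack([cv2.resize(cv2.convertScaleAbs(f,alpha=1.5)[140:280,180:460],(600,300)),cv2.resize(s["frame"][150:310,170:490],(600,300))]))
E
```

```text
gripped t52.2 [ 0.4971 -0.1037  0.0539] F [0.4 0.1 4.7] w0.417 g46
lifted t53.4 [ 0.4954 -0.1035  0.2188] F [-0.4  0.  -3. ] w0.415 g45
z t55.3 [ 0.6039 -0.1022  0.0995] F [ 0.2  0.7 -2.1] w0.414 g45
z t55.8 [ 0.6037 -0.1022  0.0793] F [-0.5 -0.3 -3.3] w0.419 g45
z t56.2 [ 0.605  -0.1024  0.0657] F [ 0.3 -0.8 -1.1] w0.417 g45
thick [ 602.2 -101.4  121.8   30.    88.7]
middle [597.6 125.2 113.6  19.   81.4]
thin [562.8 353.4 108.5   8.3 -85.2]
```

View pics/p8.png

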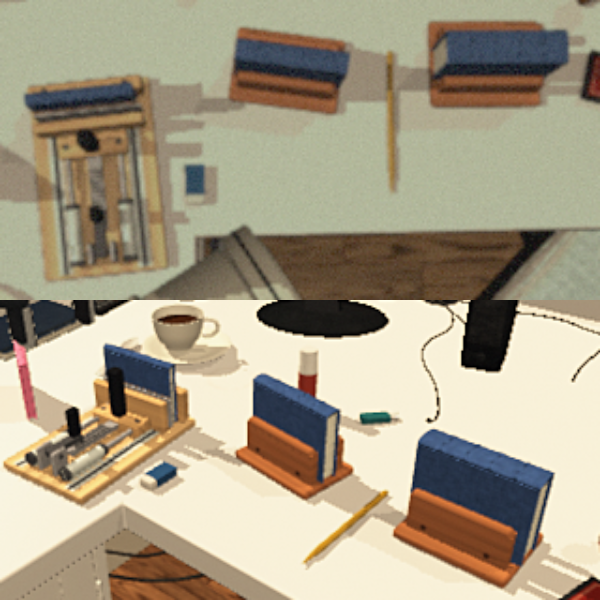

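The final views show the thick book in the wide stand at (500,55) top, the middle book in the narrow stand at (292,60), and the thin book clamped at (80,95). All three stand upright and nothing is disturbed, so I'm handing in.

```bash
python3 -c "
from station import ticket;print(ticket.job_done())"
```

```text
the job is handed in; nothing more can be done
None
```

I handed the job in at about 57 s of robot time: the thin book is clamped in the press, the middle book is in the narrow stand and the thick book in the wide stand, all upright; I judged the bar to be on its −0.022 tooth from the camera and the push, not from a second push.

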